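# Put the yellow battery pack on charge

### The arm

A 6-joint arm with a two-finger parallel gripper is mounted at the origin on the work surface. World frame = base frame: x ahead of the robot, y to its left, z up, the work surface at z = 0. Lengths are in m, angles in rad, forces in N, time in s.
With the tool pointing down it reaches from about 0.35 to 0.925 m from the base axis. Payload 6.4 kg.
Tool frame: the origin (TCP) lies at the very end of the fingers, on their centre line; the grasp point (between the pads) lies 19 mm behind it; z points along the fingers, y is the line along which they close (so a half turn about z gives the same grasp; the last joint's range is limited). The gripper opens to 94 mm and grips with 3 to 60 N. Pads are 16 mm wide; open, the fingers measure 119 mm over their backs; the gripper's body (75 mm by 177 mm) begins 78 mm behind the grasp point.
Start: joints at [-1.472, 0.245, 1.558, -0, 1.339, -0.174], TCP at [0.175, -0.626, 0.205] pointing down, gripper open.
Joint ranges: [-3.13, 3.13], [-1.02, 2.26], [0.13, 2.54], [-0.95, 4.09], [0.21, 2.88], [-2.74, 2.74]. Speed limits (rad/s): [2.57, 2.57, 3.14, 3.14, 3.14, 3.14].

### API

Orientations are given as a unit quaternion [x, y, z, w].
In Python, from plant import robot, claw, inverse_kinematics, viewer gives the robot as it stands. The module is installed in compiled form; this text tells all that it offers. Calls block until the motion is done:
- robot.move_to(position, orientation): joint-space move of the TCP to a pose.
- robot.line_to(position, ori=None, rate=0.15, stop_force=None): straight line of the TCP; ori=None keeps the orientation; rate is the mean speed in m/s. With stop_force (N) it stops when the force on the tool has changed by that much, and returns True; else False.
- robot.set_joints(angles): joint-space move.
- claw.set_gripper(opening, f_grip=None): finger opening in m; f_grip is the grip in N (None keeps the last); returns when the fingers have stopped.
- robot.wait(seconds).
- inverse_kinematics(position, orientation): joint angles nearest the present ones, or None.
- viewer.camera(name): name is "side" or "top"; returns (picture, depth): 420x560x3 uint8, blue, green, red; 420x560 float32, m along the optical axis (not along the pixel's ray), 0 where there is no reading.
- viewer.camera_info(name): a dict with "mtx" (3x3 intrinsics, pixels), "R" (3x3) and "t" (3): a world point X has camera coordinates R X + t. Camera axes: x right, y down, z forward; pixel columns grow to the right and rows downward; lengths in m; the calibration is good to about 2 mm. A picture is of the moment at which its call begins. camera_info takes no time and is no camera call.
A pose or a line that the arm cannot do raises robot.PlanningError and nothing moves.
- robot.job_done(): hands the job in; it is judged then, once.
Readings, each from a call of its own:
- robot.current_time_s(): time.
- robot.current_q(): joint angles.
- robot.current_qd(): joint speeds.
- robot.current_effort(): joint torques, N m.
- robot.current_ee_pos(): TCP position.
- robot.current_eef_rot(): TCP orientation.
- robot.current_contact_force(): force on the tool from outside, world axes, zero at the start.
- robot.current_ft_torque(): the same for the moment, N m.
- robot.current_opening(): finger opening in m.
- robot.current_grasp_force(): force on a finger pad.
Only numpy, scipy, OpenCV 4.12 (cv2) and the standard library are available. Lean on these libraries where they do the work, as an engineer would, in place of code of your own. Each camera call takes 0.05 s, during which the arm holds its last target. There are 200 camera calls.

### The job

Slide the yellow battery pack, contact end first, down the rail of the charging dock's sloping shoe until it has clicked over the detent and is fully home against the end stop. Only then push the dock's red-knobbed charge lever all the way over, towards the high end of the slope, and let go of everything. Leave the blue pack where it lies and do not knock over the yellow bottle or the jar.

Things in the scene. Friction and masses are not known exactly. Their poses are not given: they have to be found in the camera images.
- yellow_pack: Battery pack, yellow case on a black skirt, 76 (x) x 50 (y) x 42 mm (z), 0.25 kg +-30 %, lying flat on the bench. Origin: centre of its underside; z up; -x points to the contact end (two copper contacts, dark band across the top at that end), here roughly to the robot's right. Grip it by its smooth sides, 50 mm apart. A channel runs along x underneath, open at both ends.
- yellow_pack_nose (a point): Middle of the yellow pack's contact-end face: 38 mm towards -x from the pack's origin, 20 mm above its underside. At home it touches stop.
- yellow_pack_ridge (a point): Lowest point of a steel cross ridge (radius 6 mm) in the pack's channel, 12 mm above the underside, at x = -12 mm. The channel: mouth between the two bottom lips 20 mm wide, lips 5 mm thick, above them 32 mm wide, ceiling 17 mm above the underside.
- blue_pack: A second pack of the same shape, dark blue, lying flat nearby; not to be charged. Either pack may be the one nearer the dock. Origin and axes as for the yellow one.
- dock: White charging dock screwed to the bench. Origin: on the bench under the middle of the sloping part; z up; x horizontal towards the slope's high end, which points to the robot's left (yaw 1.4 to 2.05 rad). Base 170 (x) x 215 mm (y from -165 to +50), 20 mm high; the sloping shoe stands on it, highest (about 121 mm) at its far end.
- shoe: The dock's sloping shoe: black deck with an aluminium T-rail, at 30 degrees to the bench. x runs up the slope (to the robot's left); z is the deck's normal, leaning 30 degrees towards the low end (the right). Origin on the deck's surface: a fully home pack has its origin there and the same axes. Deck: x -50 to 118 mm, y within 42 mm.
- landing (a point): Point on the bare upper deck, 85 mm up the slope from the shoe's origin. A pack laid flat with its origin here is clear of the rail and can be slid straight down the slope, its lips on the deck and under the rail's head.
- rail_nose (a point): Top of the rounded upper end of the T-rail: 36 mm up the slope from the shoe's origin, 11 mm off the deck. The rail runs from here down to the stop: stem 16 mm wide, head 28 mm wide from 6.5 to 11 mm above the deck. A pack on it has 2 mm play each side and 1.5 mm off the deck.
- detent (a point): Top of a sprung steel roller (radius 6 mm) that stands 5 mm out of the rail's head, 1.5 mm down the slope from the shoe's origin. The pack's ridge meets it about 19 mm before home and crosses it 10 mm before home; it takes roughly 10 N along the rail. Past it the pack is held, with about 1.5 mm of play to the stop.
- stop (a point): Point on the face of the end stop at the rail's low end, 38 mm down the slope from the shoe's origin and 20 mm above the deck (the stop is 24 mm high). The pack's contact-end face meets it when fully home.
- lever (a joint): Charge lever on the dock, hinge angle in rad: 0 leaning to the slope's low end, the dock's -x (off); 1.0 leaning to the high end, the dock's +x (on, its limit). It starts between 0 and 0.2, turns lightly (0.06 N m of friction, about 1 N at the knob) and stays where it is left.
- lever_tip (a point): Centre of the red ball knob, 26 mm across, on the charge lever (10 mm rod, 60 mm from the hinge to the knob; hinge 42 mm above the bench, along the dock's y). Hinge at x = -30, y = -125 mm of the dock (beyond the shoe); the knob swings along the dock's x from -29 to +29 mm of the hinge, 95 to 102 mm above the bench, over a grey block 70 (x) x 50 mm, top at 45 mm.
- flux_bottle: Small yellow plastic bottle, 52 mm wide, 90 mm high, standing at the back; origin at the centre of its underside. Bystander.
- ball_jar: Small grey jar with black cap, 48 mm wide, 55 mm high, standing at the back; origin at the centre of its underside. Bystander.
Not all that is in view belongs to the job. What is shaped like the yellow_pack but pink is not meant.

How it is judged:
By the outcome, as a careful person would: the job done as asked, in the order asked, and still so for the second after the job is handed in, with the robot touching nothing.
It also fails if it takes over 58 s, if anything falls off the work surface, if the arm or the gripper's body presses on something with over 40 N, if the wrist force passes 120 N, or if a joint passes its speed limit or range.

## Working session

There is one attempt and no reset: what is moved stays moved. The work goes in short steps, each a Python script; the robot and the scene stay as the last script left them, time stands still between calls to the robot, and variables do not carry over. Pictures are saved under pics/ and viewed, at most 10 in all, crops included, and the job is handed in when it is done.

```bash
mkdir -p pics; python3 - <<'E'
from plant import robot, viewer
import cv2,numpy as np
for n in("side","top"):
    p,d=viewer.camera(n); cv2.imwrite(f"pics/{n}0.png",p); np.savez(f"{n}0.npz",p=p,d=d)
    i=viewer.camera_info(n); print(n,i["mtx"].tolist(),np.round(i["R"],4).tolist(),np.round(i["t"],4).tolist(),(-i["R"].T@i["t"]).round(3),(d==0).mean())
print(robot.current_time_s(),robot.current_eef_rot())
E
```

```text
side [[421.9484034296671, 0.0, 277.84980297177714], [0.0, 421.9484034296671, 211.30526273015363], [0.0, 0.0, 1.0]] [[-0.818, -0.575, -0.0181], [-0.3986, 0.5891, -0.7029], [0.4148, -0.5678, -0.7111]] [0.522, 0.2307, 0.6189] [0.262 0.516 0.612] 0.003979591836734694
top [[451.1885954845236, 0.0, 286.9671616259176], [0.0, 451.1885954845236, 215.66002003973202], [0.0, 0.0, 1.0]] [[0.0096, -1.0, -0.0002], [-0.9951, -0.0096, -0.0983], [0.0983, 0.0011, -0.9952]] [0.0715, 0.5917, 0.8793] [0.502 0.076 0.933] 0.0038903061224489794
0.1 [ 9.90711418e-01  1.35978538e-01  1.62477090e-05 -8.50182408e-04]
```

View pics/side0.png

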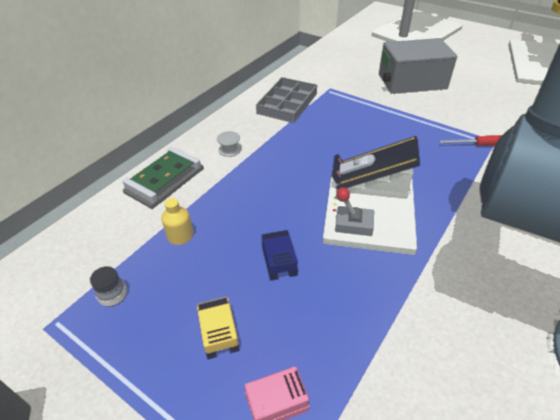

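View pics/top0.png

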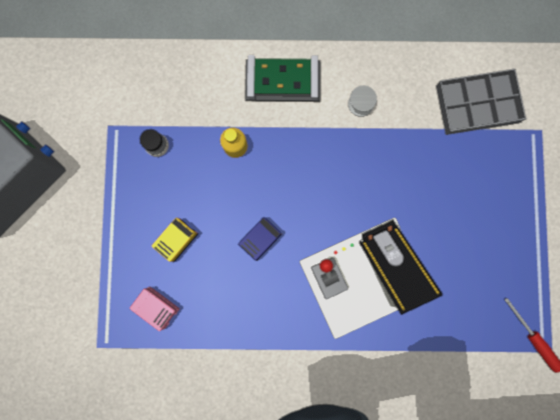

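The top view shows the dock at px (370,275), with the lever knob at (327,266) and the yellow pack at (175,240), its band end at about (183,227). Blue is at (261,238), bottle at (234,142), jar at (153,142). The shoe's long axis looks like it runs towards the robot rather than to its left, as the text says. I'll check that with depth.

```bash
cat > h.py <<'E'
import numpy as np,cv2
from plant import viewer
def cloud(n,d):
    i=viewer.camera_info(n);K=i["mtx"];v,u=np.mgrid[:420,:560]
    c=np.stack([(u-K[0,2])/K[0,0]*d,(v-K[1,2])/K[1,1]*d,d],-1)
    return (c-i["t"])@i["R"]
def load(n,k=0):
    z=np.load(f"{n}{k}.npz");return z["p"],z["d"],cloud(n,z["d"])
E
python3 - <<'E'
from h import *
for n in("top","side"):
    p,d,X=load(n); hsv=cv2.cvtColor(p,cv2.COLOR_BGR2HSV);H,S,V=[hsv[...,k].astype(int) for k in range(3)]
    ok=(d>0)
    if n=="top":
        for(u,v) in [(372,232),(402,222),(418,300),(380,260),(430,285),(390,240),(396,256),(327,266),(315,290),(350,325),(175,240),(261,238),(153,308),(200,190)]:
            print((u,v),X[v,u].round(3),p[v,u])
    yel=ok&(H>20)&(H<35)&(S>130)&(V>100)
    red=ok&((H<6)|(H>174))&(S>150)&(V>80)
    for nm,m in(("yel",yel),("red",red)):
        c,l,s,_=cv2.connectedComponentsWithStats(m.astype(np.uint8))
        for k in range(1,c):
            if s[k,4]>40: q=X[l==k];print(n,nm,s[k],np.median(q,0).round(3),np.percentile(q,[2,98],0).round(3).tolist())
E
```

```text
(372, 232) [ 0.557 -0.087  0.065] [33 31 31]
(402, 222) [ 0.583 -0.161  0.004] [189 114  98]
(418, 300) [ 0.433 -0.158  0.118] [32 31 31]
(380, 260) [ 0.504 -0.101  0.068] [32 31 31]
(430, 285) [ 0.46  -0.182  0.111] [34 45 50]
(390, 240) [ 0.542 -0.122  0.064] [178 172 171]
(396, 256) [ 0.511 -0.128  0.084] [188 184 183]
(327, 266) [0.492 0.003 0.107] [ 50  54 194]
(315, 290) [0.443 0.02  0.022] [223 225 226]
(350, 325) [ 0.375 -0.05   0.02 ] [222 223 224]
(175, 240) [0.539 0.298 0.043] [ 88 224 224]
(261, 238) [0.545 0.128 0.044] [144  80  78]
(153, 308) [0.407 0.335 0.045] [189 162 222]
(200, 190) [0.646 0.259 0.002] [205 132 115]
top yel [221 128  26  29 564] [0.731 0.183 0.064] [[0.715, 0.164, 0.019], [0.757, 0.207, 0.093]]
top yel [153 219  43  42 736] [0.54  0.301 0.043] [[0.504, 0.266, 0.03], [0.575, 0.335, 0.046]]
top yel [395 229  44  65 191] [ 0.503 -0.166  0.085] [[0.448, -0.192, 0.047], [0.563, -0.138, 0.119]]
top yel [363 243  41  67 191] [ 0.474 -0.104  0.085] [[0.421, -0.13, 0.046], [0.535, -0.076, 0.119]]
top red [320 260  13  12 116] [0.494 0.005 0.107] [[0.483, -0.005, 0.101], [0.503, 0.014, 0.111]]
top red [529 333  31  39 459] [ 0.327 -0.434  0.024] [[0.293, -0.458, 0.018], [0.36, -0.408, 0.029]]
side yel [553   0   7  13  66] [ 0.343 -0.927  0.165] [[0.331, -0.953, 0.155], [0.352, -0.916, 0.173]]
side yel [166 199  11  10  79] [0.736 0.19  0.091] [[0.727, 0.18, 0.088], [0.745, 0.199, 0.093]]
side yel [163 209  25  18 327] [0.726 0.199 0.063] [[0.714, 0.173, 0.054], [0.747, 0.212, 0.073]]
side yel [199 304  37  44 953] [0.536 0.306 0.042] [[0.5, 0.278, 0.04], [0.564, 0.339, 0.044]]
side red [478 136  22   7 120] [ 0.335 -0.422  0.023] [[0.32, -0.439, 0.018], [0.355, -0.408, 0.027]]
side red [338 188  11   9  58] [0.49  0.009 0.107] [[0.482, 0.001, 0.102], [0.497, 0.016, 0.11]]
```

The depth data confirms it. The high end (z≈0.118) is at x≈0.43, close to the robot, and the low end is at x≈0.58. So the dock's yaw is about −2.7, not the 1.4 to 2.05 in the text. I'll fit the poses from what I measured.

```bash
python3 - <<'E'
from h import *
from scipy.optimize import least_squares
def rect(q): 
    r=cv2.minAreaRect((q[:,:2]*1000).astype(np.float32));return np.round(cv2.boxPoints(r),1).tolist(),np.round(r[0],1),np.round(r[1],1),round(r[2],1)
allD=[]
for n in("top","side"):
    p,d,X=load(n); hsv=cv2.cvtColor(p,cv2.COLOR_BGR2HSV);H,S,V=[hsv[...,k].astype(int) for k in range(3)]
    ok=d>0
    for nm,c in(("yellow",(.54,.302)),("blue",(.545,.128))):
        m=ok&(np.hypot(X[...,0]-c[0],X[...,1]-c[1])<.06)&(X[...,2]>.034)&(X[...,2]<.055)
        q=X[m]; yy=X[m&(V>150)&(S>100)]; dk=X[m&(V<90)]
        print(n,nm,len(q),"z",np.median(q[:,2]).round(4),rect(q)[1:],"dark mean",dk[:,:2].mean(0).round(3),len(dk),"all",q.mean(0).round(3))
    # deck
    st=ok&(H>15)&(H<35)&(S>110)&(V>70)&(X[...,0]>.4)&(X[...,0]<.6)&(X[...,1]<-.06)&(X[...,1]>-.21)&(X[...,2]>.03)
    dark=ok&(V<60)&(X[...,0]>.39)&(X[...,0]<.6)&(X[...,1]<-.06)&(X[...,1]>-.22)&(X[...,2]>.035)
    q=X[dark]
    f=least_squares(lambda a:a[0]+q[:,:2]@a[1:]-q[:,2],[.1,0,0],loss="soft_l1",f_scale=.002).x
    nv=np.r_[-f[1:],1];nv/=np.linalg.norm(nv)
    up=np.r_[f[1:],0];up/=np.linalg.norm(up); yaw=np.arctan2(up[1],up[0])
    print(n,"plane",f.round(4),"tilt",np.degrees(np.arccos(nv[2])).round(2),"yaw",yaw.round(4))
    s=X[st]; 
    mid=np.array([.49,-.135]); side=(s[:,:2]-mid)@np.r_[-up[1],up[0]]
    for sg in(1,-1):
        e=s[side*sg>0]; vx,vy,x0,y0=cv2.fitLine((e[:,:2]*1000).astype(np.float32),cv2.DIST_HUBER,0,.01,.01).ravel()
        print(" stripe",sg,len(e),np.arctan2(-abs(vy),-abs(vx)).round(4),x0,y0)
    on=ok&(abs(f[0]+X[...,:2]@f[1:]-X[...,2])<.004)&((V<60)|st)&(X[...,0]>.38)&(X[...,0]<.62)&(X[...,1]<-.05)&(X[...,1]>-.22)
    q=X[on]; np.save(f"deck_{n}.npy",q)
    c30=np.array([np.cos(yaw),np.sin(yaw),0]); yd=np.array([-np.sin(yaw),np.cos(yaw),0])
    sx=np.cross(yd,nv)
    a=np.c_[q@sx,q@yd]*1000; print(" deck ext",np.percentile(a,[0.5,1.5,98.5,99.5],0).round(1).tolist(), "z hi/lo",np.percentile(q[:,2],[.5,99.5]).round(4))
    w=X[ok&(V>150)&(S<40)&(abs(X[...,2]-.02)<.006)&(X[...,0]>.33)&(X[...,0]<.62)&(X[...,1]<.1)&(X[...,1]>-.22)]
    print(" base",rect(w),np.median(w[:,2]))
E
python3 -c "
import cv2
a=cv2.imread('pics/side0.png')[120:260,300:440];b=cv2.imread('pics/top0.png')[205:345,290:450]
cv2.imwrite('pics/dock.png',cv2.hconcat([cv2.resize(a,(400,400),interpolation=cv2.INTER_CUBIC),cv2.resize(b,(400,400),interpolation=cv2.INTER_CUBIC)]))"
```

```text
top yellow 1000 z 0.0433 (array([541.5, 303.7]), array([50.8, 76.6]), 51.1) dark mean [0.564 0.285] 81 all [0.541 0.303 0.043]
top blue 975 z 0.0434 (array([545.1, 132.2]), array([50.1, 76.2]), 47.2) dark mean [0.565 0.11 ] 135 all [0.545 0.132 0.043]
top plane [ 0.2971 -0.5002 -0.2363] tilt 28.95 yaw -2.7002
 stripe 1 259 -2.7019 503.9979 -165.53969
 stripe -1 261 -2.7029 475.50262 -103.84927
 deck ext [[-375.6, 289.0], [-372.9, 289.8], [-219.7, 368.9], [-219.0, 369.7]] z hi/lo [0.0443 0.1225]
 base ([[347.5, -18.799999237060547], [437.79998779296875, -212.5], [591.5999755859375, -140.6999969482422], [501.29998779296875, 52.900001525878906]], array([469.5, -79.8]), array([169.7, 213.7]), 25.0) 0.021025381299501263
side yellow 1534 z 0.0425 (array([539.3, 303.9]), array([49.9, 76.9]), 50.9) dark mean [0.56  0.286] 134 all [0.536 0.306 0.042]
side blue 1024 z 0.0426 (array([542.8, 132.6]), array([50.3, 77.3]), 47.2) dark mean [0.554 0.124] 128 all [0.54  0.136 0.042]
side plane [0.1 0.  0. ] tilt 0.0 yaw nan<stdin>:19: RuntimeWarning: invalid value encountered in divide
Traceback (most recent call last):
cv2.error: OpenCV(4.12.0) /io/opencv/modules/imgproc/src/linefit.cpp:50: error: (-215:Assertion failed) count > 0 in function 'fitLine2D_wods'
```

View pics/dock.png

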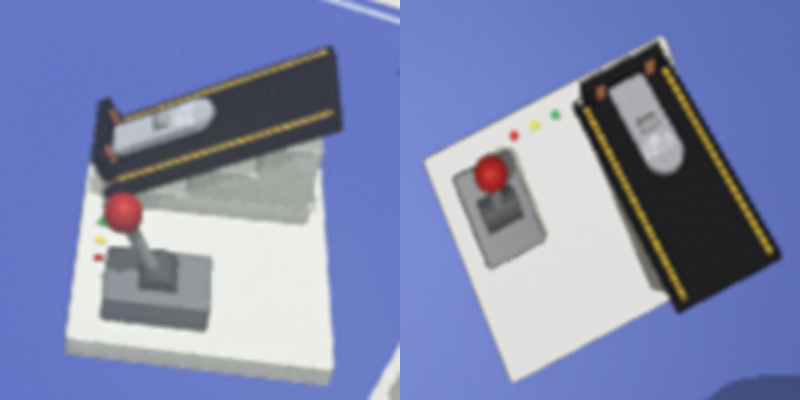

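The crop confirms it. The stop with its copper contacts is at the low end, far from the robot. The rail sits in the lower half, the bare upper deck is close to the robot, and the lever leans to the low end. Next I'll cross-check the dock fit with the side view and test IK over the tool pitch.

```bash
cat >> h.py <<'E'
from scipy.spatial.transform import Rotation as Rn
YAW=-2.7018; D=np.array([.494,-.1318,0]); Rd=Rn.from_euler('z',YAW).as_matrix()
Rs=Rd@Rn.from_euler('y',-30,degrees=True).as_matrix()   # shoe axes
S0=D+Rd@np.array([-.0294,0,.062])
P0=np.array([.5404,.3038,0]); Rp=Rn.from_euler('z',np.radians(141.0)).as_matrix()
def shoe(x,y=0,z=0): return S0+Rs@np.array([x,y,z])
# tool orientation for a pack with rotation R, tool leaning phi (deg) towards contact end; flip = half turn
def tool(R,phi,flip=0):
    return R@Rn.from_euler('y',phi,degrees=True).as_matrix()@Rn.from_euler('x',180,degrees=True).as_matrix()@Rn.from_euler('z',180*flip,degrees=True).as_matrix()
def tcp(o,R,phi,h=.026,dx=0.,flip=0):   # grasp point at pack (dx,0,h) -> tcp pos, quat
    T=tool(R,phi,flip); return o+R@np.array([dx,0,h])+.019*T[:,2], Rn.from_matrix(T).as_quat()
E
python3 - <<'E'
from h import *
from plant import robot,inverse_kinematics as ik
print("Rs z",Rs[:,2].round(3),"x",Rs[:,0].round(3),"S0",S0.round(4),"landing",shoe(.085).round(3),"high",shoe(.118).round(3))
for n in("top","side"):
    p,d,X=load(n); V=p.max(2).astype(int);Sat=V-p.min(2); Y=(X-S0)@Rs
    m=(d>0)&(abs(Y[...,2])<.006)&(abs(Y[...,1])<.06)&(Y[...,0]>-.06)&(Y[...,0]<.14)&(V<110)&(p[...,0]<85)
    q=Y[m]*1000; print(n,len(q),"z",np.median(q[:,2]).round(2),"slope",np.polyfit(q[:,0],q[:,2],1).round(4),np.polyfit(q[:,1],q[:,2],1).round(4))
    b=q[(q[:,0]>40)&(q[:,0]<110)]; print(" y ext",np.percentile(b[:,1],[.5,2,98,99.5]).round(1)); b=q[abs(q[:,1])<35];print(" x ext",np.percentile(b[:,0],[.5,99,99.7]).round(1))
    st=m&(p[...,2].astype(int)-p[...,0]>40); s=Y[st]*1000
    for sg in(1,-1):
        e=s[(s[:,1]*sg>20)&(s[:,0]>-20)]; print(" stripe",len(e),np.polyfit(e[:,0],e[:,1],1).round(3) if len(e)>5 else None)
    # rail head
    r=(d>0)&(abs(Y[...,2]-.011)<.003)&(abs(Y[...,1])<.02)&(Y[...,0]>-.03)&(Y[...,0]<.06)&(V>110)
    r=Y[r]*1000; print(" rail",len(r),"y",np.percentile(r[:,1],[2,50,98]).round(1),"x max",r[:,0].max().round(1),"z",np.median(r[:,2]).round(1))
    w=Y[(d>0)&(abs(X[...,2]-.107)<.006)&(np.hypot(X[...,0]-.492,X[...,1]-.005)<.03)]
    W=X[(d>0)&(p[...,2]>120)&(p[...,0]<90)&(p[...,1]<90)&(np.hypot(X[...,0]-.492,X[...,1]-.005)<.03)&(X[...,2]>.08)]
    f=np.linalg.lstsq(np.c_[2*W,np.ones(len(W))],(W**2).sum(1),rcond=None)[0][:3]
    print(" knob dock",((W.mean(0)-D)@Rd).round(4),"sphere",((f-D)@Rd).round(4))
for phi in(0,10,20,30):
  for fl in(0,1):
    out=[]
    for o,R in((P0,Rp),(P0+[0,0,.1],Rp),(shoe(.085,0,.05),Rs),(shoe(.085),Rs),(shoe(-.001),Rs)):
        q=ik(*tcp(o,R,phi,flip=fl)); out.append(None if q is None else np.round(q,2).tolist())
    print(phi,fl,out)
E
```

```text
Rs z [0.452 0.213 0.866] x [-0.784 -0.369  0.5  ] S0 [ 0.5206 -0.1193  0.062 ] landing [ 0.454 -0.151  0.105] high [ 0.428 -0.163  0.121]
top 2657 z 1.19 slope [-0.0047  1.3989] [2.0000e-04 1.1449e+00]
 y ext [-41.9 -41.2  39.2  40.5]
 x ext [-38.4 118.3 118.6]
 stripe 69 [-8.0000e-03  3.5035e+01]
 stripe 66 [-4.0000e-03 -3.2966e+01]
 rail 378 y [-13.4  -0.1  13.6] x max 36.3 z 12.1
 knob dock [-0.0573 -0.1248  0.1059] sphere [-0.0576 -0.1246  0.099 ]
side 1439 z 0.26 slope [ 0.0016 -0.1201] [0.0229 0.2769]
 y ext [-43.7 -43.2  30.6  32.4]
 x ext [-37.8 118.5 118.9]
 stripe 0 None
 stripe 0 None
 rail 270 y [-15.1  -4.2  13.7] x max 36.9 z 11.3
 knob dock [-0.0565 -0.1313  0.1033] sphere [-0.0565 -0.1265  0.0983]
0 0 [[0.33, 0.42, 1.73, 0.0, 0.99, -0.56], [0.33, 0.28, 1.71, 0.0, 1.16, -0.56], [-0.31, 0.25, 1.72, -0.35, 1.57, -2.25], [-0.34, 0.26, 1.8, -0.36, 1.48, -2.25], [-0.26, 0.45, 1.64, -0.33, 1.47, -2.17]]
0 1 [[0.33, 0.42, 1.73, 0.0, 0.99, 2.58], [0.33, 0.28, 1.71, 0.0, 1.16, 2.58], [-0.31, 0.25, 1.72, -0.35, 1.57, 0.89], [-0.34, 0.26, 1.8, -0.36, 1.48, 0.89], [-0.26, 0.45, 1.
[... 376 characters left out ...]
, -0.24, 1.32, 0.92]]
20 0 [[0.46, 0.4, 1.81, -0.43, 0.84, -0.15], [0.46, 0.24, 1.78, -0.38, 1.0, -0.24], [-0.42, 0.05, 1.88, -0.14, 1.32, -2.39], [-0.46, 0.07, 1.96, -0.14, 1.23, -2.42], [-0.36, 0.26, 1.82, -0.13, 1.18, -2.31]]
20 1 [None, None, [-0.42, 0.05, 1.88, -0.14, 1.32, 0.75], [-0.46, 0.07, 1.96, -0.14, 1.23, 0.73], [-0.36, 0.26, 1.82, -0.13, 1.18, 0.83]]
30 0 [[0.53, 0.42, 1.83, -0.69, 0.83, 0.1], [0.53, 0.25, 1.81, -0.6, 0.97, -0.04], [-0.49, -0.04, 1.97, 0.0, 1.21, -2.5], [-0.53, -0.02, 2.04, 0.0, 1.12, -2.55], [-0.42, 0.18, 1.92, 0.0, 1.05, -2.43]]
30 1 [None, None, [-0.49, -0.04, 1.97, 0.0, 1.21, 0.64], [-0.53, -0.02, 2.04, 0.0, 1.12, 0.6], [-0.42, 0.18, 1.92, 0.0, 1.05, 0.71]]
```

A perpendicular grasp (phi=0) works at every pose. The fitted dock also agrees with the text: deck end at 118 mm, rail nose at 36 mm, rail centred, heights within 1 mm. Now I'll grasp, carry the pack to hover over the landing, and check it in the hand.

```bash
cat > step1.py <<'E'
from h import *
from plant import robot,claw
a,q=tcp(P0,Rp,0)
up=np.array([0,0,1.])
robot.move_to(a+.17*up,q); robot.line_to(a+.05*up,rate=.2)
hit=robot.line_to(a,rate=.08,stop_force=6); print("hit",hit,robot.current_ee_pos(),a)
claw.set_gripper(.03,f_grip=40); print("open",robot.current_opening(),robot.current_grasp_force())
robot.line_to(a+.18*up,rate=.2)
b,q2=tcp(shoe(.085,0,.045),Rs,0)
robot.move_to(b,q2)
for n in("side","top"):
    p,d=viewer.camera(n); cv2.imwrite(f"pics/{n}1.png",p); np.savez(f"{n}1.npz",p=p,d=d)
    X=cloud(n,d);Y=(X-shoe(.085,0,.045))@Rs
    m=(d>0)&(p[...,2]>110)&(p[...,1]>100)&(p[...,0]<110)&(abs(Y)<.08).all(-1); 
    q_=Y[m]*1000; t=q_[abs(q_[:,2]-42)<5]
    print(n,len(q_),"pcts",np.percentile(q_,[1,50,99],0).round(1).tolist(),"top z",len(t),np.median(t[:,2]) if len(t) else 0)
print(robot.current_time_s(),robot.current_opening(),robot.current_grasp_force(),robot.current_contact_force().round(2) if hasattr(robot.current_contact_force(),'round') else robot.current_contact_force(),robot.current_ee_pos(),b)
cv2.imwrite("pics/c1.png",cv2.hconcat([cv2.resize(cv2.imread("pics/side1.png")[90:290,280:480],(400,400)),cv2.resize(cv2.imread("pics/top1.png")[180:360,290:470],(400,400))]))
E
python3 step1.py
```

```text
hit False [0.54063506 0.3038783  0.0071067 ] [0.5404 0.3038 0.007 ]
open 0.04961028575103838 39.99639853835106
side 688 pcts [[-44.4, -36.9, -44.9], [16.3, -23.4, 39.1], [37.9, 34.8, 55.1]] top z 372 43.05238316285977Traceback (most recent call last):
  File "step1.py", line 16, in <module>
    print(n,len(q_),"pcts",np.percentile(q_,[1,50,99],0).round(1).tolist(),"top z",len(t),np.median(t[:,2]) if len(t) else 0)
                           ~~~~~~~~~~~~~^^^^^^^^^^^^^^^^
    return _quantile_unchecked(
        a, q, axis, out, overwrite_input, method, keepdims, weights)
    return _ureduce(a,
                    func=_quantile_ureduce_func,
    ...<5 lines>...
                    overwrite_input=overwrite_input,
                    method=method)
    r = func(a, **kwargs)
    result = _quantile(arr,
                       quantiles=q,
    ...<2 lines>...
                       out=out,
                       weights=wgt)
    slices_having_nans = np.isnan(arr[-1, ...])
                                  ~~~^^^^^^^^^
IndexError: index -1 is out of bounds for axis 0 with size 0
```

The pack is held: opening 49.6 mm, 40 N. The top view is blocked by the gripper, so I'll use the side view.

```bash
python3 - <<'E'
from h import *
from plant import robot
p,d,X=load("side",1)
print(robot.current_time_s(),robot.current_opening(),np.round(robot.current_contact_force(),2),robot.current_ee_pos(),tcp(shoe(.085,0,.045),Rs,0)[0])
Y=(X-shoe(.085,0,.045))@Rs*1000
m=(d>0)&(p[...,2]>110)&(p[...,1]>100)&(p[...,0]<110)&(abs(Y[...,2]-43)<3)&(abs(Y[...,1])<30)&(abs(Y[...,0])<50)
q=Y[m];print(len(q),np.percentile(q,[1,50,99],0).round(1).tolist(),np.polyfit(q[:,0],q[:,2],1))
m=(d>0)&(abs(Y[...,1]+26)<4)&(Y[...,2]>-5)&(Y[...,2]<45)&(abs(Y[...,0])<60);q=Y[m];print("near side",len(q),np.percentile(q,[1,50,99],0).round(1).tolist())
cv2.imwrite("pics/c1.png",cv2.resize(p[70:270,270:470],(600,600)))
E
```

```text
8.6417 0.04937795488110025 [ 0.26 -0.86 -3.12] [ 0.47781341 -0.13894387  0.1495828 ] [ 0.47752091 -0.13955386  0.14953332]
315 [[-32.9, -26.5, 40.3], [16.8, -6.8, 43.2], [37.5, 22.7, 45.3]] [6.25958924e-03 4.30269854e+01]
near side 654 [[-37.2, -28.3, 1.9], [10.6, -25.0, 22.8], [37.4, -22.3, 43.6]]
```

View pics/c1.png

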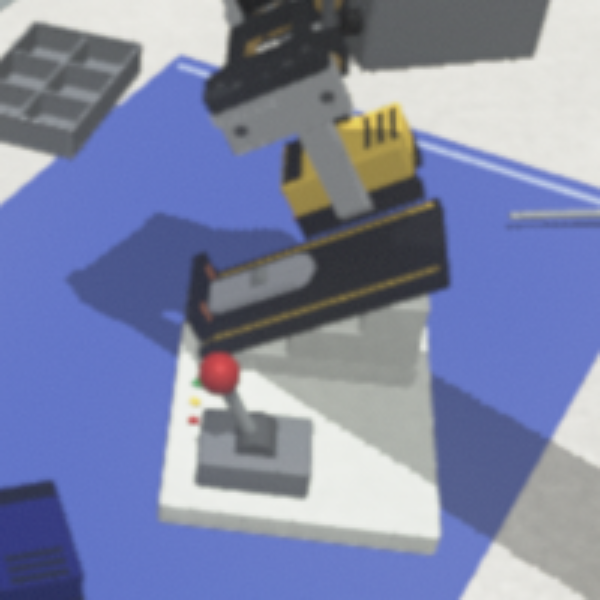

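The crop shows the pack held parallel to the deck over the landing, contact end towards the stop. The measured x extent is ±37.4 mm about its expected centre. Next I'll lower it until it touches and slide it down.

```bash
cat > step2.py <<'E'
from h import *
from plant import robot
T0=tcp(shoe(0),Rs,0)[0]
def st(t):
    f=np.array(robot.current_contact_force()); print(t,((np.array(robot.current_ee_pos())-T0)@Rs*1000).round(2),"F shoe",(f@Rs).round(1),"open",round(robot.current_opening(),4),round(robot.current_time_s(),2))
at=lambda x,z:T0+Rs@np.array([x,0,z])
robot.line_to(at(.085,.008),rate=.1); st("hover")
h=robot.line_to(at(.085,-.004),rate=.02,stop_force=4); st(f"down {h}")
z=((np.array(robot.current_ee_pos())-T0)@Rs)[2]+.0005
h=robot.line_to(at(.030,z),rate=.05,stop_force=12); st(f"slide {h}")
np.save("z.npy",z)
E
python3 step2.py
```

```text
hover [ 8.501e+01 -5.000e-02  7.930e+00] F shoe [-2.   0.3 -2.2] open 0.0497 9.16
down True [84.86  0.16 -1.03] F shoe [-0.   0.1  4. ] open 0.0499 9.65
slide False [29.6  -0.25 -0.98] F shoe [-1.9  0.4 -0.4] open 0.0498 10.89
```

It entered the rail freely, with side force ≈0. Now through the detent to the stop.

```bash
sed -n 1,6p step2.py > s3.py; cat >> s3.py <<'E'
z=float(np.load("z.npy"))
for x,s in((.012,30),(.004,40),(-.004,28)):
    h=robot.line_to(at(x,z),rate=.04,stop_force=s); st(f"{x} {h}")
p,d=viewer.camera("side"); cv2.imwrite("pics/c3.png",cv2.resize(p[70:270,270:470],(600,600)))
Y=(cloud("side",d)-S0)@Rs*1000
m=(d>0)&(abs(Y[...,1]+26)<4)&(Y[...,2]>3)&(Y[...,2]<45)&(abs(Y[...,0])<80)&(p[...,2]>110)&(p[...,0]<110);q=Y[m];print("near side",len(q),np.percentile(q,[1,50,99],0).round(1).tolist())
E
python3 s3.py
```

```text
0.012 False [12.87  0.68  0.49] F shoe [ 6.3 -0.1  4.2] open 0.0495 11.49
0.004 False [ 2.98  0.05 -0.52] F shoe [-4.7  1.   0.8] open 0.0495 11.84
-0.004 True [ 0.78 -0.25 -0.46] F shoe [ 1.7 -0.8  2. ] open 0.0497 12.1
near side 262 [[-34.8, -27.4, 19.7], [14.9, -24.7, 32.2], [38.4, -22.1, 43.6]]
```

View pics/c3.png

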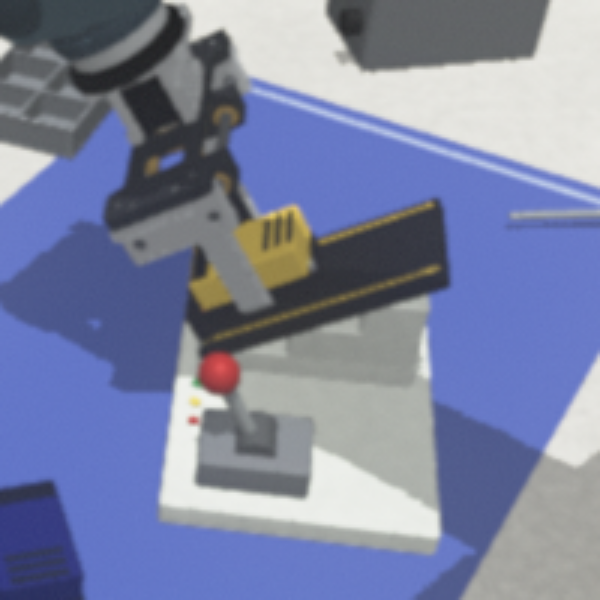

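It crossed the detent: the force went from +6 to −5 N, then there was a hard stop near home. I'll press again slowly to seat it firmly.

```bash
sed -n 1,6p step2.py > s4.py; cat >> s4.py <<'E'
z=float(np.load("z.npy"))
for k in range(2):
    h=robot.line_to(at(-.005,z),rate=.015,stop_force=25); st(f"press {h}")
E
python3 s4.py
```

```text
press False [ 0.53 -0.3  -0.16] F shoe [24.5 -4.1  8. ] open 0.0497 12.65
press False [ 0.55 -0.29 -0.17] F shoe [23.2 -4.4  7.8] open 0.0499 12.9
```

24 N along the rail with no further travel, so it is at the stop. Release, retreat and verify before touching the lever.

```bash
sed -n 1,6p step2.py > s5.py; cat >> s5.py <<'E'
from plant import claw
robot.line_to(at(.0,-.0005),rate=.03); st("relax")
claw.set_gripper(.072); st("rel")
robot.line_to(at(0,.10),rate=.15)
c=D+Rd@np.array([-.105,-.125,0]); q=Rn.from_matrix(tool(Rd,0,0)).as_quat()
robot.move_to(c+[0,0,.22],q); claw.set_gripper(0.0,f_grip=10)
R=[]
for n in("top","side"):
    p,d=viewer.camera(n); np.savez(f"{n}5.npz",p=p,d=d)
    Y=(cloud(n,d)-S0)@Rs*1000
    m=(d>0)&(abs(Y[...,2]-43)<4)&(abs(Y[...,1])<35)&(abs(Y[...,0])<60);t=Y[m]
    print(n,len(t),np.percentile(t,[1,50,99],0).round(1).tolist(),cv2.minAreaRect(t[:,:2].astype(np.float32)) if len(t)>20 else 0)
    s=(205,345,290,450) if n=="top" else (70,270,270,470)
    R.append(cv2.resize(p[s[0]:s[1],s[2]:s[3]],(400,400)))
cv2.imwrite("pics/c5.png",cv2.hconcat(R)); print(robot.current_time_s())
E
python3 s5.py
```

```text
relax [ 0.54 -0.17 -0.56] F shoe [ 4.4 -1.6  1.9] open 0.0495 13.22
rel [-0.1  -0.02 -0.55] F shoe [0.3 0.5 0.2] open 0.0722 13.78
top 10 [[34.1, 19.4, 39.0], [36.4, 21.8, 42.2], [39.3, 24.9, 44.8]] 0
side 560 [[-35.3, -26.6, 39.2], [3.3, -4.3, 42.3], [38.2, 22.2, 44.3]] ((1.6400871276855469, -0.6620750427246094), (75.31763458251953, 53.073360443115234), 0.6578995585441589)
16.4583
```

View pics/c5.png

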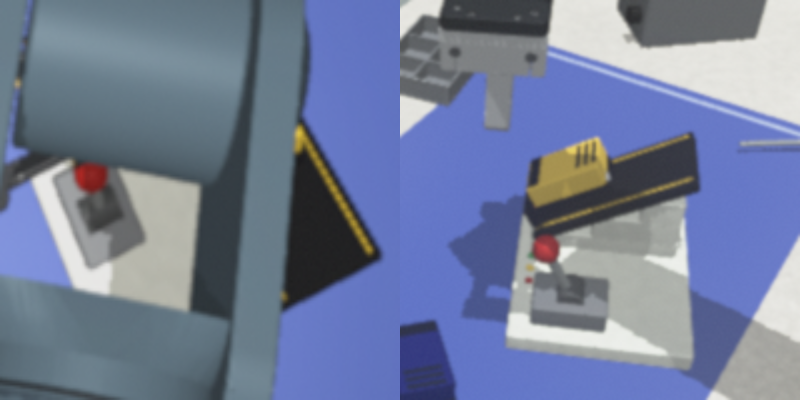

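The pack is seated: its rear face reads +38 mm and it butts against the stop. The lever is still off at (545,248). Now the lever.

```bash
cat > s6.py <<'E'
from h import *
from plant import robot,claw
g=lambda x,z:D+Rd@np.array([x,-.125,z])
def st(t): print(t,((np.array(robot.current_ee_pos())-D)@Rd*1000).round(1),"F",(np.array(robot.current_contact_force())@Rd).round(1),round(robot.current_time_s(),2))
print(robot.current_opening())
robot.line_to(g(-.105,.088),rate=.15); st("down")
h=robot.line_to(g(-.085,.088),rate=.06,stop_force=6); st(f"near {h}")
h=robot.line_to(g(-.010,.088),rate=.05,stop_force=9); st(f"push {h}")
robot.line_to(g(-.060,.088),rate=.1); robot.line_to(g(-.09,.25),rate=.2)
robot.set_joints([-1.472,0.245,1.558,0,1.339,-0.174]); st("away")
R=[]
for n in("top","side"):
    p,d=viewer.camera(n); X=cloud(n,d); Y=(X-S0)@Rs*1000
    m=(d>0)&(abs(Y[...,2]-43)<4)&(abs(Y[...,1])<35)&(abs(Y[...,0])<60);t=Y[m]
    print(n,len(t),np.percentile(t,[1,50,99],0).round(1).tolist())
    Z=(X-D)@Rd; W=Z[(d>0)&(p[...,2]>120)&(p[...,0]<90)&(p[...,1]<90)&(abs(Z[...,0]+.03)<.07)&(abs(Z[...,1]+.125)<.03)&(Z[...,2]>.075)]
    f=np.linalg.lstsq(np.c_[2*W,np.ones(len(W))],(W**2).sum(1),rcond=None)[0][:3]; print("knob",f.round(4),W.mean(0).round(4))
    R.append(cv2.resize(p,(400,300)))
cv2.imwrite("pics/c6.png",cv2.hconcat(R))
E
python3 s6.py
```

```text
9.688849349183903e-05
down [-105.7 -124.5   89. ] F [-0.2  0.3  0.4] 17.49
near False [ -84.8 -124.9   88.2] F [-0.4  0.1 -0.4] 17.98
push True [ -21.1 -125.3   87.6] F [-4.7 -0.4 -1.3] 19.15
away [498.  311.3 205.5] F [-0.3  0.7  0. ] 23.27
top 995 [[-35.8, -24.4, 39.6], [2.9, -0.3, 43.2], [38.3, 24.3, 46.1]]
knob [-0.0018 -0.1249  0.0988] [-0.0022 -0.1251  0.1057]
side 557 [[-35.4, -26.2, 39.4], [2.7, -4.3, 42.4], [38.0, 23.0, 44.4]]
knob [-0.0003 -0.1274  0.0981] [-0.0006 -0.1319  0.1028]
```

View pics/c6.png

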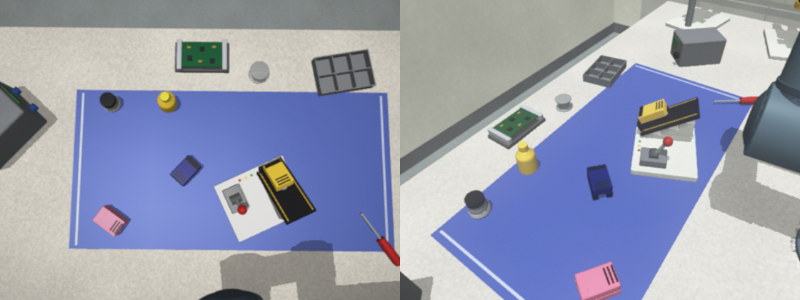

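The overview shows the pack home and the knob at dock x≈−1 mm, which is its limit (push stopped on the hard stop). Blue pack, bottle and jar are untouched and the arm is clear.

```bash
python3 -c "
from plant import robot
print(robot.job_done())"
```

```text
the job is handed in; nothing more can be done
None
```

Job handed in at about 23 s: the yellow pack is over the detent and against the stop, the charge lever was then pushed to its limit, and the arm is clear with the blue pack, bottle and jar undisturbed; the dock's measured yaw was about −2.70 rad, not the stated 1.4–2.05, so I worked from the camera measurements.

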